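# Dock the kitchen's temperature loggers for read-out

### The arm

A 7-joint arm with a two-finger parallel gripper is mounted at the origin on a cart in front of the work surface, level with it; the furniture and walls round the work are solid. World frame = base frame: x ahead of the robot, y to its left, z up, the work surface at z = 0. Lengths are in m, angles in rad, forces in N, time in s.
With the tool pointing down it reaches from about 0.4 to 0.85 m from the base axis. Payload 6.9 kg.
Tool frame: the origin (TCP) lies midway between the tips of the shut fingers; the grasp point (between the pads) lies 19 mm behind it (env.grip_depth is the distance from the TCP to the grasp point, in m); z points along the fingers, y is the line along which they close (so a half turn about z gives the same grasp; the last joint's range is limited). The gripper opens to 85 mm and grips with 20 to 120 N. Pads are 22 mm wide; open, the fingers measure 114 mm over their backs; the gripper's body (76 mm by 85 mm) begins 54 mm behind the grasp point. The pads swing forward as they close: fully open they stand 13 mm farther back than shut.
Start: joints at [-1.048, 0.507, -0.238, 1.5, 0.126, 1.149, -0.155], TCP at [0.253, 0.571, 0.231] pointing down, gripper open.
Joint ranges: [-3.08, 3.08], [-0.24, 2.05], [-1.43, 1.35], [0, 2.5], [-1.52, 4.66], [0.17, 1.96], [-2.89, 2.89]. Speed limits (rad/s): [2.39, 2.39, 3.14, 3.14, 3.14, 3.14, 3.14].

### API

Orientations are given as a unit quaternion [x, y, z, w].
In Python, from cell import env gives the robot as it stands.
- The arm moves only by the tool step_arm, never from a script. Its argument "motion" is a list of rows, each a list of 4 numbers: the shift along the tool's x, y, z in cm, then the turn about the tool's z in rad. In form: [[dx, dy, dz, roll], ...]. A call has 1 to 20 rows; each row shifts and turns the commanded pose from where the row before left it, along the tool's axes as they then stand; what a row does not reach is not made up. A row lasts 1/10 s, in which the tool goes at most 50 mm and 8.59 degrees, less where a joint would pass 70% of its speed; a pose out of reach is approached as far as the arm can. A call is refused whole if a number of a shift passes 5 or a number of a turn 0.15, either way. A call with a gripper value outside its range is refused whole. "claw" is the gripper command: -1 is fully open, 1 is shut, values between are in proportion, set as the call begins (left out, the last holds). The fingers move at their own pace and stop on an object; the grip force is fixed at half the most. Time passes only in rows, so rows that do not move let the fingers close. It gives the time, the measured TCP pose, the force, the opening and the grip force at its end, in the units of the state.
- env.get_state(): the state, without advancing time (a new reading comes with each control period).
- env.snapshot(name): name is "scene" or "top"; returns the picture (400x640x3 uint8, blue, green, red); there is no depth.
- env.camera_model(name): a dict with "intrinsics" (3x3 intrinsics, pixels), "k1" (the pictures are not rectified: a ray, as slopes to the right and down, at radius r is drawn at 1 + k1 r^2 times it, then the intrinsics apply), "world_from_camera" (4x4, takes a point from camera to world coordinates). Camera axes: x right, y down, z forward; pixel columns grow to the right and rows downward; lengths in m; the calibration is good to about 2 mm. A picture is of the moment at which its call begins. camera_model takes no time and is no camera call.
- env.sign_off(): hands the job in; it is judged then, once.
The state is a dict: "time_s": time; "q": joint angles; "joint_velocities": joint speeds; "tau": joint torques, N m; "tool_pos": TCP position; "orientation": TCP orientation; "contact_force": force on the tool from outside, world axes, zero at the start; "moment": the same for the moment, N m; "grip_width": finger opening in m; "gripper_force": force on a finger pad.
Only numpy, scipy, OpenCV 4.12 (cv2) and the standard library are available. Lean on these libraries where they do the work, as an engineer would, in place of code of your own. Each camera call takes 0.05 s, during which the arm holds its last target. There are 200 camera calls.

### The job

Bring every temperature logger from the storage block into the reading dock: they lie flush, so press one down at its end over the well until the other end tips up, take it out there, and slide it under the dock's roof until it is fully home against the stop, one logger to a channel, any channel. Set the small slide switches on the dock fully over so that each channel with a logger is on and each empty channel is off. Leave the tubs on the table alone.

Things in the scene. Friction and masses are not known exactly. Their poses are not given: they have to be found in the camera images.
- block: Grey storage block, fixed, 116 x 220 mm, 34 mm high; origin on the table under its centre, x along the pockets, away from the robot. Four pockets side by side, 52 mm apart, each hold one logger centred and flush with the block's top. Only the -x half of a logger rests on a seat; pressed down over the well at its +x end, it tips about 28 degrees, its -x end rises about 20 mm above the top, and it stays so.
- seat_edge (a point): In the leftmost (+y) pocket of the block, at the seat's edge, 1.5 mm past the pocket's middle toward +x and 22 mm above the table: the logger tips about this edge. The black seat runs from here to the pocket's -x end (49 mm); over it the pocket is 34 mm wide. On the +x side lies an open well, 47 mm long, 42 mm wide, its floor 2 mm above the table. The other pockets are alike.
- dock: Reading dock, fixed: four channels 56 mm apart under a flat aluminium roof, open toward the robot. Origin on the table at the middle of the row of mouths; x points into the channels, y left. Open apron (6 mm above the table) from x -62 mm to the mouths at 0; roof over x 8 to 80 mm, underside at 23 mm, top at 29 mm. On the roof a black switch housing, x 24 to 64, y -52 to 52 mm, top at 35 mm.
- logger1_mid (a point): Temperature logger: white plastic bar 90 x 30 x 12 mm, about 80 g, small dark window; this point is its centre, x along its length, y across its width, z through its thickness. It starts flush in a pocket of the storage block; it may be absent. Either end may go first into the dock.
- logger2_mid (a point): Temperature logger: white plastic bar 90 x 30 x 12 mm, about 80 g, small dark window; this point is its centre, x along its length, y across its width, z through its thickness. It starts flush in a pocket of the storage block; it may be absent. Either end may go first into the dock.
- logger3_mid (a point): Temperature logger: white plastic bar 90 x 30 x 12 mm, about 80 g, small dark window; this point is its centre, x along its length, y across its width, z through its thickness. It starts flush in a pocket of the storage block; it may be absent. Either end may go first into the dock.
- logger4_mid (a point): Temperature logger: white plastic bar 90 x 30 x 12 mm, about 80 g, small dark window; this point is its centre, x along its length, y across its width, z through its thickness. It starts flush in a pocket of the storage block; it may be absent. Either end may go first into the dock.
- channel1: Channel 1 of the dock, counted from the left (+y): origin on the table under the middle of its mouth, x points into the channel. 36 mm wide between rails with rounded noses. Floor 6 mm above the origin, stop wall at x +64 mm: a logger fully home has its centre at x +19 mm and its last 26 mm stand out of the mouth.
- channel2: Channel 2 of the dock, counted from the left (+y): origin on the table under the middle of its mouth, x points into the channel. 36 mm wide between rails with rounded noses. Floor 6 mm above the origin, stop wall at x +64 mm: a logger fully home has its centre at x +19 mm and its last 26 mm stand out of the mouth.
- channel3: Channel 3 of the dock, counted from the left (+y): origin on the table under the middle of its mouth, x points into the channel. 36 mm wide between rails with rounded noses. Floor 6 mm above the origin, stop wall at x +64 mm: a logger fully home has its centre at x +19 mm and its last 26 mm stand out of the mouth.
- channel4: Channel 4 of the dock, counted from the left (+y): origin on the table under the middle of its mouth, x points into the channel. 36 mm wide between rails with rounded noses. Floor 6 mm above the origin, stop wall at x +64 mm: a logger fully home has its centre at x +19 mm and its last 26 mm stand out of the mouth.
- switch1 (a joint): Slide switch of channel 1: 0 = off (toward the robot, -x of the dock), 0.012 m = on (away from the robot, +x of the dock). It stays where it is left and moves with about 1.5 N.
- switch1_nub (a point): Nub of switch 1, at its centre, 6 mm above the housing: a white nub 8 mm long (x), 7 mm wide and 11 mm high on the dock's roof; the four nubs stand 22 mm apart in a row, in the same left to right order as the channels.
- switch2 (a joint): Slide switch of channel 2: 0 = off (toward the robot, -x of the dock), 0.012 m = on (away from the robot, +x of the dock). It stays where it is left and moves with about 1.5 N.
- switch2_nub (a point): Nub of switch 2, at its centre, 6 mm above the housing: a white nub 8 mm long (x), 7 mm wide and 11 mm high on the dock's roof; the four nubs stand 22 mm apart in a row, in the same left to right order as the channels.
- switch3 (a joint): Slide switch of channel 3: 0 = off (toward the robot, -x of the dock), 0.012 m = on (away from the robot, +x of the dock). It stays where it is left and moves with about 1.5 N.
- switch3_nub (a point): Nub of switch 3, at its centre, 6 mm above the housing: a white nub 8 mm long (x), 7 mm wide and 11 mm high on the dock's roof; the four nubs stand 22 mm apart in a row, in the same left to right order as the channels.
- switch4 (a joint): Slide switch of channel 4: 0 = off (toward the robot, -x of the dock), 0.012 m = on (away from the robot, +x of the dock). It stays where it is left and moves with about 1.5 N.
- switch4_nub (a point): Nub of switch 4, at its centre, 6 mm above the housing: a white nub 8 mm long (x), 7 mm wide and 11 mm high on the dock's roof; the four nubs stand 22 mm apart in a row, in the same left to right order as the channels.
- tub_tall: Bystander: white lidded tub, 73 mm across and 64 mm high; origin under its centre. Leave it alone.
- tub_small: Bystander: small lidded tub, 61 mm across and 42 mm high; origin under its centre. Leave it alone.

How it is judged:
By the outcome, as a careful person would: the job done as asked, in the order asked, and still so for the second after the job is handed in, with the robot touching nothing.
Of logger1, logger2, logger3, logger4 only 3 to 4 are there at a start; the rules pass over those that are not, and their reading is None.
At some moment in a run one of logger1, logger2, logger3, logger4 may be knocked a few centimetres aside while the robot is not near it.
Once in a run the grip may slacken for a moment while it holds something.
It also fails if it takes over 210 s, if anything falls off the work surface, if the arm or the gripper's body presses on something with over 40 N, if the wrist force passes 120 N, or if a joint passes its speed limit or range.

## Working session

There is one attempt and no reset: what is moved stays moved. The work goes in short steps, Python scripts to look and compute and a tool call to move; the robot and the scene stay as the last step left them, time stands still between calls to the robot, and variables do not carry over. Pictures are saved under pics/ and viewed, at most 14 in all, crops included, and the job is handed in when it is done.

Besides the shell and the picture viewer there is one more tool, called after ">>>" by a JSON object that holds its "name" and its "arguments". step_arm: Moves the arm, as the interface text tells. Its arguments: {"type":"object","properties":{"motion":{"type":"array"},"claw":{"type":"number"}},"required":["motion"]}

```bash
mkdir -p pics; ls; cat > h.py <<'E'
import numpy as np, cv2
from cell import env
def ray(cam,uv):
    m=env.camera_model(cam);K=np.array(m["intrinsics"]);T=np.array(m["world_from_camera"])
    p=np.array([[uv]],float)
    s=cv2.undistortPoints(p,K,np.array([m["k1"],0,0,0.]),)[0,0]
    return T[:3,3],T[:3,:3]@np.array([s[0],s[1],1.])
def plane(cam,uv,z):
    o,d=ray(cam,uv);return o+d*(z-o[2])/d[2]
def tri(uv1,uv2,a="scene",b="top"):
    o,d=ray(a,uv1);p,e=ray(b,uv2);d=d/np.linalg.norm(d);e=e/np.linalg.norm(e)
    t=np.linalg.lstsq(np.c_[d,-e],p-o,rcond=None)[0]
    A=o+d*t[0];B=p+e*t[1];return (A+B)/2,np.linalg.norm(A-B)
def proj(cam,P):
    m=env.camera_model(cam);K=np.array(m["intrinsics"]);T=np.array(m["world_from_camera"])
    q=T[:3,:3].T@(np.array(P)-T[:3,3]);s=q[:2]/q[2];s=s*(1+m["k1"]*(s@s));return K[:2,:2]@s+K[:2,2]
def save(cam,name,crop=None,f=1):
    im=env.snapshot(cam)
    if crop: x0,y0,x1,y1=crop; im=im[y0:y1,x0:x1]
    if f!=1: im=cv2.resize(im,None,fx=f,fy=f,interpolation=cv2.INTER_CUBIC)
    cv2.imwrite("pics/"+name,im)
E
python3 - <<'E'
from h import *
print({k:np.round(v,3) for k,v in env.get_state().items()})
for c in("scene","top"):
    save(c,c+"0.png",None,1.25); m=env.camera_model(c); print(c,np.round(m["intrinsics"],1),m["k1"],np.round(m["world_from_camera"],3))
E
```

```text
pics
{'time_s': np.float64(0.0), 'q': array([-1.048,  0.508, -0.238,  1.501,  0.126,  1.149, -0.155]), 'joint_velocities': array([ 0.   ,  0.   ,  0.001, -0.002, -0.001,  0.   ,  0.001]), 'tau': array([-2.0000e-03, -6.2058e+01, -2.1880e+00, -2.4966e+01,  1.3000e-02,
        1.2000e-02, -0.0000e+00]), 'tool_pos': array([0.253, 0.571, 0.23 ]), 'orientation': array([ 0.207,  0.978, -0.001, -0.   ]), 'contact_force': array([-0.622,  0.593,  0.361]), 'moment': array([-0.025, -0.016, -0.027]), 'gripper_force': np.float64(0.0), 'grip_width': np.float64(0.086)}
scene [[424.7   0.  316.4]
 [  0.  424.7 203.8]
 [  0.    0.    1. ]] -0.0990492861129233 [[ 0.404 -0.556  0.726 -0.464]
 [-0.915 -0.258  0.311 -0.359]
 [ 0.014 -0.79  -0.613  0.917]
 [ 0.     0.     0.     1.   ]]
top [[492.1   0.  320.5]
 [  0.  492.1 201.9]
 [  0.    0.    1. ]] 0.012152137755473538 [[ 1.000e-02 -9.960e-01  9.200e-02  3.840e-01]
 [-1.000e+00 -1.000e-02 -1.000e-03  6.600e-02]
 [ 2.000e-03 -9.200e-02 -9.960e-01  1.439e+00]
 [ 0.000e+00  0.000e+00  0.000e+00  1.000e+00]]
```

View pics/scene0.png

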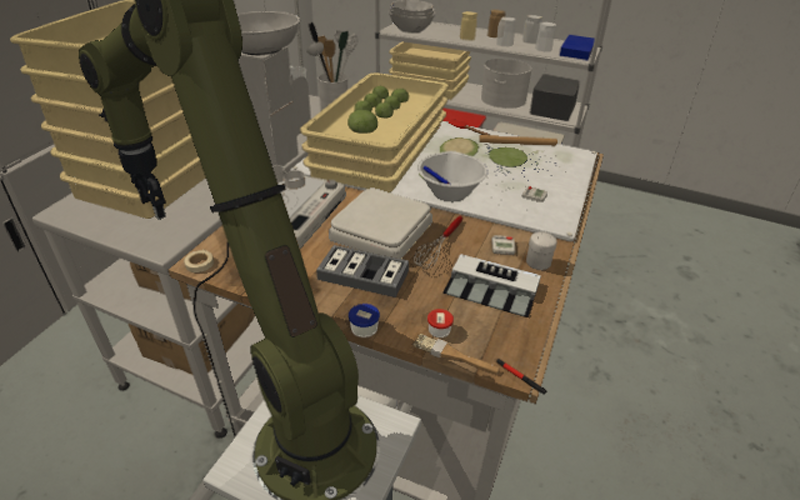

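View pics/top0.png

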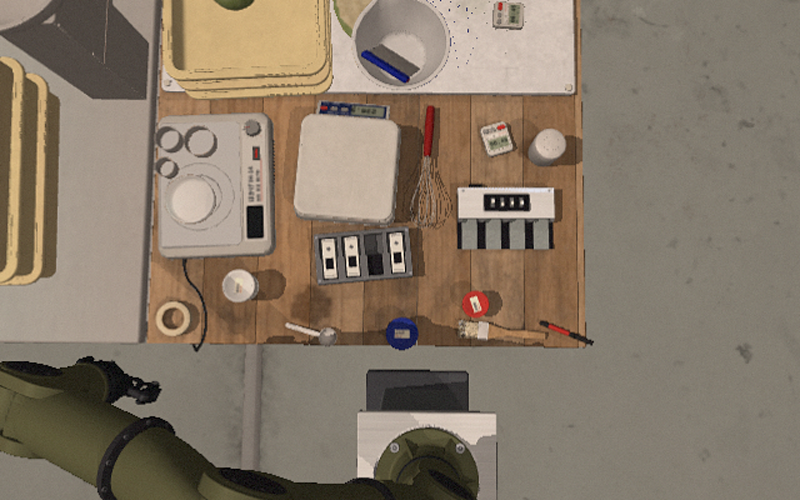

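The scene shows the block at about (362,270), the dock at (495,285), and the blue and red tubs at (364,320) and (440,322). The top view shows loggers in pockets 1, 2 and 4 of the block, pocket 3 empty, and the dock at (505,215). I'll zoom in on both.

```bash
python3 - <<'E'
from h import *
a=env.snapshot("top"); b=env.snapshot("scene"); cv2.imwrite("pics/rt.png",a); cv2.imwrite("pics/rs.png",b)
r=lambda i,x0,y0,x1,y1,f: cv2.resize(i[y0:y1,x0:x1],None,fx=f,fy=f,interpolation=cv2.INTER_CUBIC)
cv2.imwrite("pics/t1.png",r(a,245,140,445,240,4))
cv2.imwrite("pics/s1.png",r(b,245,180,445,280,4))
# white blobs in top
def blobs(im,name,x0,y0,x1,y1,th=190):
    g=cv2.cvtColor(im,cv2.COLOR_BGR2GRAY)[y0:y1,x0:x1]
    n,l,s,c=cv2.connectedComponentsWithStats((g>th).astype(np.uint8))
    for i in range(1,n):
        if s[i,4]>15:
            m=(l==i).astype(np.uint8); k=cv2.findContours(m,0,2)[0][0]; rr=cv2.minAreaRect(k)
            print(name,s[i,4],np.round(np.array(rr[0])+[x0,y0],1),np.round(rr[1],1),round(rr[2],1),np.round(cv2.boxPoints(rr)+[x0,y0],1).tolist())
blobs(a,"top",250,145,445,230); blobs(b,"scene",245,190,440,260)
E
```

```text
top 1148 [404.  161.5] [23. 76.] 90.0 [[366.0, 150.0], [442.0, 150.0], [442.0, 173.0], [366.0, 173.0]]
top 179 [317.3 201.9] [29.2  9.6] 84.8 [[311.2, 187.8], [320.7, 186.9], [323.4, 216.0], [313.8, 216.8]]
top 173 [281.1 204.8] [29.1  9.6] 85.4 [[275.2, 190.7], [284.8, 189.9], [287.1, 219.0], [277.5, 219.8]]
top 173 [263.  206.6] [28.6  9.5] 85.6 [[257.1, 192.7], [266.6, 192.0], [268.8, 220.5], [259.3, 221.2]]
scene 30 [271. 203.] [6.3 7.2] 26.6 [[266.6, 204.8], [269.8, 198.4], [275.4, 201.2], [272.2, 207.6]]
scene 30 [285.5 206.3] [6.1 7.8] 33.7 [[280.8, 207.8], [285.1, 201.4], [290.2, 204.8], [285.8, 211.2]]
scene 186 [373.4 211.3] [18.7 12. ] 15.3 [[362.8, 214.7], [366.0, 203.1], [384.0, 208.0], [380.8, 219.6]]
scene 30 [314.5 213. ] [6.3 7.6] 26.6 [[310.0, 215.0], [313.4, 208.2], [319.0, 211.0], [315.6, 217.8]]
scene 215 [410.7 221.1] [39.5 13.2] 15.5 [[389.9, 222.2], [393.5, 209.5], [431.5, 220.1], [428.0, 232.8]]
```

View pics/t1.png

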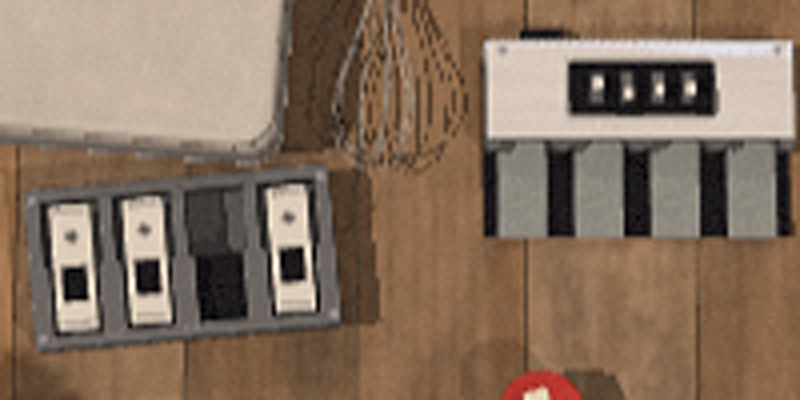

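View pics/s1.png

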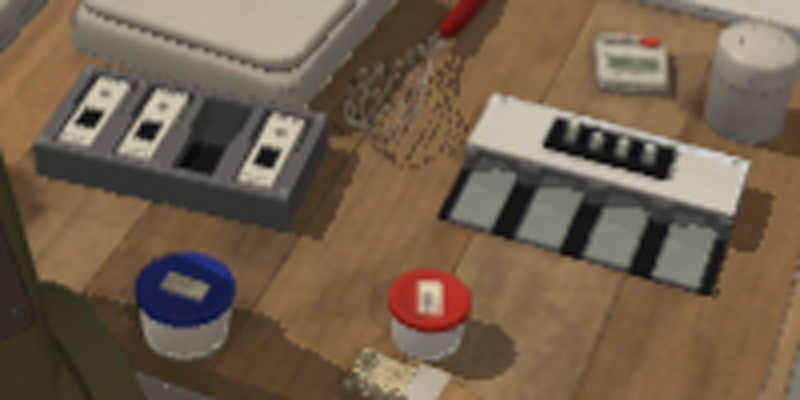

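The crops show loggers in pockets 1, 2 and 4. In empty pocket 3 the dark grey well is on the far side and the black seat on the near side. The dock roof spans crop pixels (487,42)–(794,138), and its nubs are at about (598,85) to (690,87). Next I triangulate the corners, loggers and nubs.

```bash
cat > m.py <<'E'
from h import *
T=lambda x,y:(245+(x-1.5)/4,140+(y-1.5)/4)
S=lambda x,y:(245+(x-1.5)/4,180+(y-1.5)/4)
if __name__=="__main__":
    for n,s,t in [("blk FL",(92,70),(26,195)),("blk FR",(328,112),(327,168)),("blk NR",(290,190),(340,320)),("blk NL",(38,146),(41,349)),
      ("roof FL",(495,95),(486,41)),("roof FR",(748,160),(793,41)),("roof NL",(469,154),(486,138)),("roof NR",(737,212),(794,138)),
      ("apron NL",(441,217),(486,236)),("apron NR",(710,293),(790,236)),("hous FL",(552,119),(570,62)),("hous FR",(674,149),(714,62)),("hous NL",(544,145),(570,114)),("hous NR",(668,178),(714,114))]:
        p,e=tri(S(*s),T(*t)); print(n,np.round(p*1000,1),round(e*1000,1))
    a=cv2.imread("pics/rt.png");b=cv2.imread("pics/rs.png")
    for im,nm,box,th in ((a,"top",(388,154,425,169),110),(b,"scene",(380,208,415,226),110)):
        x0,y0,x1,y1=box;g=cv2.resize(cv2.cvtColor(im,6)[y0:y1,x0:x1],None,fx=4,fy=4,interpolation=cv2.INTER_CUBIC)
        n,l,s,c=cv2.connectedComponentsWithStats((g>th).astype(np.uint8))
        for i in range(1,n):
            if 20<s[i,4]<600: print(nm,s[i].tolist(),np.round((c[i]-1.5)/4+[x0,y0],2), np.round(plane(nm,(c[i]-1.5)/4+[x0,y0],.046)*1000,1))
    for uv in [(263,206.6),(281.1,204.8),(317.3,201.9)]: print("logger",np.round(plane("top",uv,.034)*1000,1))
    for n,h,s,t in[("blue",.064,(186,290),(0,0)),("red",.042,(430,300),(0,0))]: print(n,np.round(plane("scene",S(*s),h)*1000))
    for s in((75,10),(290,80),(392,0)): print("scale edge",np.round(plane("scene",S(*s),.06)*1000))
E
python3 m.py
```

```text
blk FL [552.5 263.6  26.5] 2.6
blk FR [572.2  47.8  37.4] 0.1
blk NR [463.6  36.4  41.1] 2.8
blk NL [441.  251.   28.5] 0.5
roof FL [668.3 -67.7  25.4] 0.7
roof FR [ 669.1 -288.5   29.4] 2.5
roof NL [599.  -69.   12.2] 0.7
roof NR [ 599.  -291.2   29.4] 3.3
apron NL [ 5.283e+02 -7.030e+01 -1.000e-01] 0.9
apron NR [ 529.8 -292.     2.4] 1.1
hous FL [ 651.5 -125.7   31. ] 4.1
hous FR [ 652.2 -229.8   33.6] 3.3
hous NL [ 614.3 -127.8   30.8] 0.4
hous NR [ 615.3 -232.    31.3] 0.9
top [20, 19, 12, 18, 178] [393.93 160.36] [ 634.4 -145.1   46. ]
top [82, 21, 11, 21, 173] [409.27 161.6 ] [ 631.2 -189.    46. ]
top [112, 22, 13, 19, 191] [417.02 161.51] [ 631.7 -211.1   46. ]
top [51, 26, 11, 18, 149] [401.57 162.55] [ 628.3 -166.9   46. ]
scene [53, 20, 9, 14, 84] [393.86 214.07] [ 623.1 -168.8   46. ]
logger [498.8 228.5  34. ]
logger [504.5 176.8  34. ]
logger [513.9  73.3  34. ]
blue [309.  48.  64.]
red [ 394. -107.   42.]
scale edge [585. 295.  60.]
scale edge [572.  83.  60.]
scale edge [718.  48.  60.]
```

```bash
cat >> h.py <<'E'
BY=np.deg2rad(5.5); B0=np.array([506.3,150.9])/1e3; D0=np.array([.5905,-.1785]); DY=.009
def blk(x,y): return B0+np.array([[np.cos(BY),-np.sin(BY)],[np.sin(BY),np.cos(BY)]])@np.array([x,y])/1e3
def dock(x,y): return D0+np.array([[np.cos(DY),-np.sin(DY)],[np.sin(DY),np.cos(DY)]])@np.array([x,y])/1e3
def need(xy,z,yaw=None):
    "roll first, then shift in tool axes after the roll (cm)"
    from scipy.spatial.transform import Rotation as R
    s=env.get_state();M=R.from_quat(s["orientation"]).as_matrix();a=np.arctan2(M[1,1],M[0,1])
    roll=0 if yaw is None else -((np.pi/2+yaw-a+np.pi)%(2*np.pi)-np.pi)
    M2=M@R.from_euler("z",roll).as_matrix()
    d=M2.T@(np.r_[xy,z]-s["tool_pos"])
    print("t",round(s["time_s"],1),"tcp",np.round(s["tool_pos"]*1e3,1),"F",np.round(s["contact_force"],1),"grip",np.round([s["grip_width"]*1e3,s["gripper_force"]],1),"ROLL",round(roll,3),"SHIFT cm",np.round(d*100,2))
E
python3 -c "
from h import *
need(blk(33,-78),.09,BY)"
```

```text
t 0.2 tcp [252.9 571.2 230.7] F [ 0.2  0.2 -0.1] grip [85.2  0. ] ROLL -0.513 SHIFT cm [-24.5  -52.05  14.11]
```

>>> {"name": "step_arm", "arguments": {"motion": [[0,0,0,-0.128],[0,0,0,-0.128],[0,0,0,-0.128],[0,0,0,-0.129],[-1.6,-3.4,0,0],[-1.6,-3.4,0,0],[-1.6,-3.4,0,0],[-1.6,-3.4,0,0],[-1.6,-3.4,0,0],[-1.6,-3.4,0,0],[-1.6,-3.4,0,0],[-1.6,-3.4,0,0],[-1.6,-3.4,0,0],[-1.6,-3.4,0,0],[-1.6,-3.4,0,0],[-1.6,-3.4,0,0],[-1.6,-3.4,0,0],[-1.6,-3.4,0,0],[-1.6,-3.4,0,0],[0,0,0,0]], "claw": 1}}

```text
time_s: 2.2
tool_pos: [0.5431, 0.0806, 0.2307]
orientation: [-0.044, 0.999, -0.002, 0.0]
contact_force: [-0.5, 0.1, -0.3]
grip_width: -0.0
gripper_force: 0.0
```

```bash
python3 -c "
from h import *
need(blk(33,-78),.055,BY)"
```

```text
t 2.2 tcp [543.1  80.6 230.7] F [-0.5  0.1 -0.3] grip [-0.  0.] ROLL -0.008 SHIFT cm [-0.3  -0.39 17.57]
```

>>> {"name": "step_arm", "arguments": {"motion": [[-0.3,-0.4,2,-0.008],[0,0,3,0],[0,0,3,0],[0,0,3,0],[0,0,3,0],[0,0,2,0],[0,0,1.5,0],[0,0,0,0],[0,0,0,0]]}}

```text
time_s: 3.1
tool_pos: [0.5441, 0.0837, 0.0564]
orientation: [-0.052, 0.999, 0.0, -0.0]
contact_force: [-0.3, -0.4, 0.4]
grip_width: -0.0001
gripper_force: 0.0
```

```bash
python3 -c "
from h import *
need(blk(33,-78),.055,BY)
save('scene','c1.png',(250,160,410,260),5)"
```

```text
t 3.1 tcp [544.1  83.7  56.4] F [-0.3 -0.4  0.4] grip [-0.1  0. ] ROLL 0.009 SHIFT cm [-0.18 -0.75  0.14]
```

View pics/c1.png

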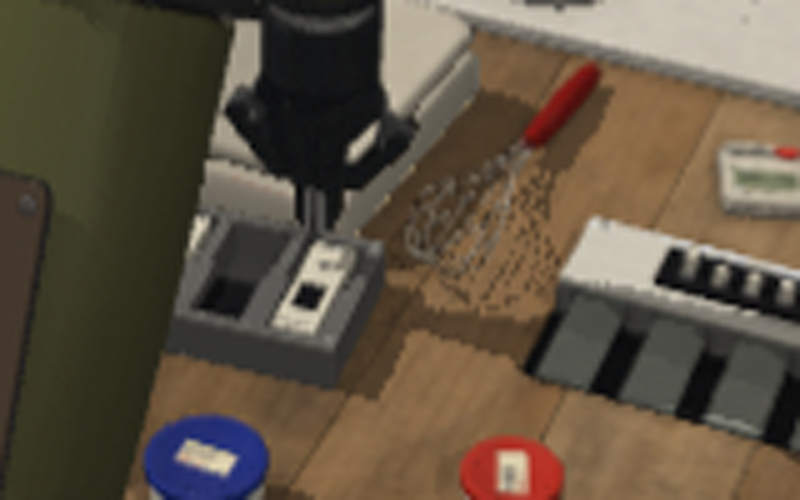

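The shut fingers stand over the far end of the pocket-4 logger, at about (320,230). I'll correct sideways and press.

>>> {"name": "step_arm", "arguments": {"motion": [[-0.2,-0.75,0,0],[0,0,0,0],[0,0,1,0],[0,0,0.7,0],[0,0,0.4,0],[0,0,0.4,0],[0,0,0.4,0],[0,0,0,0],[0,0,0,0]]}}

```text
time_s: 4.05
tool_pos: [0.547, 0.076, 0.0272]
orientation: [-0.052, 0.999, 0.0, -0.0]
contact_force: [0.1, 0.4, -0.4]
grip_width: -0.0004
gripper_force: 0.0
```

```bash
python3 -c "
from h import *
need(blk(33,-78),.024,BY)"
```

```text
t 4.0 tcp [547.   76.   27.2] F [ 0.1  0.4 -0.4] grip [-0.4  0. ] ROLL 0.008 SHIFT cm [0.04 0.04 0.32]
```

>>> {"name": "step_arm", "arguments": {"motion": [[0,0,0.4,0],[0,0,0.4,0],[0,0,0.2,0],[0,0,0,0],[0,0,0,0]]}}

```text
time_s: 4.55
tool_pos: [0.5479, 0.0761, 0.0218]
orientation: [-0.052, 0.999, -0.0, 0.002]
contact_force: [-10.4, -2.3, 48.1]
grip_width: -0.0004
gripper_force: 18.7
```

```bash
python3 -c "
from h import *
need(blk(33,-78),.024,BY)
save('scene','c2.png',(250,160,410,260),5)"
```

```text
t 4.5 tcp [547.9  76.1  21.8] F [-10.4  -2.3  48.1] grip [-0.4 18.7] ROLL 0.008 SHIFT cm [ 0.12  0.05 -0.22]
```

View pics/c2.png

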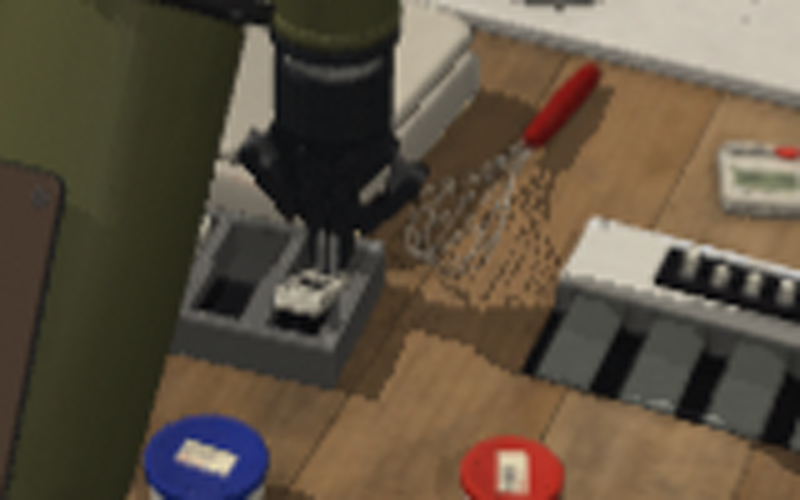

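The far end is down and the near end is raised, at crop (305,290). Now I lift, move back and open partly.

>>> {"name": "step_arm", "arguments": {"motion": [[0,0,-1,0],[0,0,-2,0],[0,0,-3,0],[3,0,0,0],[3,0,0,0],[0,0,0,0],[0,0,0,0]], "claw": -0.18}}

```text
time_s: 5.3
tool_pos: [0.4874, 0.0696, 0.0776]
orientation: [-0.052, 0.999, -0.0, 0.0]
contact_force: [0.1, 1.1, -0.5]
grip_width: 0.0504
gripper_force: 0.0
```

```bash
python3 -c "
from h import *
need(blk(-27,-78),.037,BY)"
```

```text
t 5.3 tcp [487.4  69.6  77.6] F [ 0.1  1.1 -0.5] grip [50.4  0. ] ROLL 0.008 SHIFT cm [0.04 0.11 4.06]
```

>>> {"name": "step_arm", "arguments": {"motion": [[0,0.1,1,0],[0,0,1,0],[0,0,1,0],[0,0,0.7,0],[0,0,0.4,0],[0,0,0,0]]}}

```text
time_s: 5.9
tool_pos: [0.4869, 0.0707, 0.0354]
orientation: [-0.052, 0.999, -0.0, -0.001]
contact_force: [-0.3, -0.5, -0.3]
grip_width: 0.0503
gripper_force: 0.0
```

>>> {"name": "step_arm", "arguments": {"motion": [[0,0,0,0],[0,0,0,0],[0,0,0,0],[0,0,0,0],[0,0,0,0],[0,0,0,0],[0,0,0,0],[0,0,0,0]], "claw": 1}}

```text
time_s: 6.7
tool_pos: [0.4875, 0.0707, 0.0364]
orientation: [-0.052, 0.999, 0.0, 0.0]
contact_force: [0.7, -0.0, 3.3]
grip_width: 0.0285
gripper_force: 62.6
```

>>> {"name": "step_arm", "arguments": {"motion": [[0,0,-1,0],[0,0,-2,0],[0,0,-3,0],[0,0,-3,0],[0,0,-2,0],[0,0,-1,0],[0,0,0,0],[0,0,0,0]]}}

```text
time_s: 7.5
tool_pos: [0.4867, 0.0704, 0.1556]
orientation: [-0.052, 0.999, -0.0, -0.001]
contact_force: [-0.5, -0.7, -1.7]
grip_width: 0.0283
gripper_force: 62.4
```

```bash
python3 -c "
from h import *
need(dock(-74,-28),.10,DY)
save('scene','c3.png',(250,150,450,260),4)"
```

```text
t 7.5 tcp [486.7  70.4 155.6] F [-0.5 -0.7 -1.7] grip [28.3 62.4] ROLL 0.095 SHIFT cm [ -2.76 -27.78   5.57]
```

View pics/c3.png

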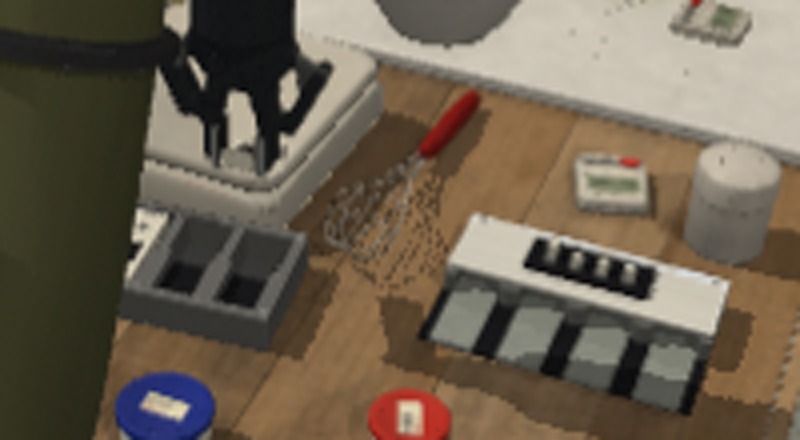

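The logger is held and clear of the block. Carrying it to channel 3.

>>> {"name": "step_arm", "arguments": {"motion": [[0,0,0,0.095],[-0.1,-1.5,0,0],[-0.3,-3,0,0],[-0.3,-3,0,0],[-0.3,-3,0,0],[-0.3,-3,0,0],[-0.3,-3,0,0],[-0.3,-3,0,0],[-0.3,-3,0,0],[-0.3,-3,0,0],[-0.2,-2.3,0,0],[0,0,2,0],[0,0,2,0],[0,0,2,0],[0,0,2,0],[0,0,1,0],[0,0,0,0],[0,0,0,0]]}}

```text
time_s: 9.35
tool_pos: [0.5169, -0.207, 0.0662]
orientation: [-0.005, 1.0, 0.0, -0.0]
contact_force: [0.3, -0.1, -1.2]
grip_width: 0.028
gripper_force: 62.4
```

```bash
python3 -c "
from h import *
need(dock(-75,-28),.045,DY)
save('scene','c4.png',(320,170,470,270),5)"
```

```text
t 9.3 tcp [ 516.9 -207.    66.2] F [ 0.3 -0.1 -1.2] grip [28.  62.4] ROLL 0.0 SHIFT cm [ 0.11 -0.02  2.12]
```

View pics/c4.png

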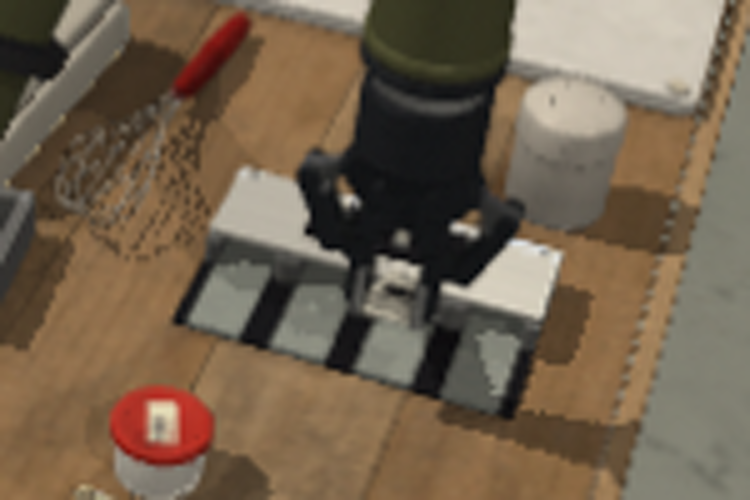

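The held logger is lined up over channel 3, at crop (390,290). Now lower it gently.

>>> {"name": "step_arm", "arguments": {"motion": [[0.1,0,1,0],[0,0,0.8,0],[0,0,0.5,0],[0,0,0.5,0],[0,0,0,0]]}}

```text
time_s: 9.9
tool_pos: [0.515, -0.2073, 0.038]
orientation: [-0.004, 1.0, -0.0, -0.001]
contact_force: [-3.7, -0.8, 7.8]
grip_width: 0.0279
gripper_force: 63.5
```

>>> {"name": "step_arm", "arguments": {"motion": [[0,0,0.4,0],[0,0,0.4,0],[0,0,0.4,0],[0,0,0,0]]}}

```text
time_s: 10.3
tool_pos: [0.5146, -0.2077, 0.0264]
orientation: [-0.004, 1.0, -0.0, -0.001]
contact_force: [-7.0, 0.1, 9.5]
grip_width: 0.028
gripper_force: 64.4
```

>>> {"name": "step_arm", "arguments": {"motion": [[0,0,0.4,0],[0,0,0.4,0],[0,0,0.4,0],[0,0,0.3,0],[0,0,0,0]]}}

```text
time_s: 10.8
tool_pos: [0.5148, -0.2074, 0.0113]
orientation: [-0.004, 1.0, -0.0, -0.001]
contact_force: [-5.5, 0.5, 7.9]
grip_width: 0.028
gripper_force: 63.8
```

>>> {"name": "step_arm", "arguments": {"motion": [[0,0,0.3,0],[0,0,0.2,0],[0,0,0,0],[0,0,0,0]]}}

```text
time_s: 11.2
tool_pos: [0.5148, -0.2077, 0.0065]
orientation: [-0.004, 1.0, -0.0, -0.001]
contact_force: [-4.6, -0.4, 6.0]
grip_width: 0.0281
gripper_force: 63.6
```

>>> {"name": "step_arm", "arguments": {"motion": [[0,0,-0.3,0],[-0.5,0,0,0],[-0.7,0,0,0],[-0.7,0,0,0],[-0.6,0,0,0],[0,0,0,0]]}}

```text
time_s: 11.8
tool_pos: [0.5424, -0.2065, 0.0092]
orientation: [-0.005, 1.0, 0.0, 0.001]
contact_force: [0.7, -0.6, -0.3]
grip_width: 0.0284
gripper_force: 63.6
```

```bash
python3 -c "
from h import *
need(dock(-18,-28),.009,DY)
save('scene','c5.png',(320,170,470,270),5)"
```

```text
t 11.8 tcp [ 542.4 -206.5    9.2] F [ 0.7 -0.6 -0.3] grip [28.4 63.6] ROLL 0.001 SHIFT cm [-3.03 -0.04  0.03]
```

View pics/c5.png

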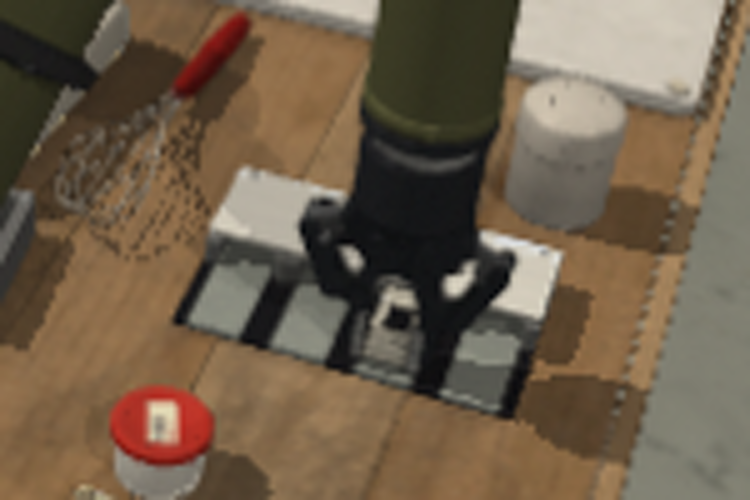

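The logger is flat and entering channel 3 straight, with its tail at crop (385,350). Pushing on.

>>> {"name": "step_arm", "arguments": {"motion": [[-0.7,0,0,0],[-0.7,0,0,0],[-0.7,0,0,0],[-0.6,0,0,0],[0,0,0,0]]}}

```text
time_s: 12.35
tool_pos: [0.5692, -0.2064, 0.0093]
orientation: [-0.005, 1.0, -0.0, 0.001]
contact_force: [0.6, -0.4, -0.5]
grip_width: 0.0281
gripper_force: 63.7
```

>>> {"name": "step_arm", "arguments": {"motion": [[-0.3,0,0,0],[-0.3,0,0,0],[-0.2,0,0,0],[0,0,0,0]]}}

```text
time_s: 12.75
tool_pos: [0.5713, -0.2065, 0.0083]
orientation: [-0.004, 1.0, 0.0, -0.004]
contact_force: [-10.9, 0.4, 3.6]
grip_width: 0.0283
gripper_force: 64.2
```

>>> {"name": "step_arm", "arguments": {"motion": [[0.2,0,0,0],[0,0,0,0],[0,0,0,0],[0,0,-2,0],[0,0,-2,0],[0,0,-1,0],[3,0,0,0],[2,0,0,0],[0,0,0,0]], "claw": 0.0}}

```text
time_s: 13.65
tool_pos: [0.5209, -0.2075, 0.0592]
orientation: [-0.004, 1.0, -0.0, -0.001]
contact_force: [-0.1, -0.5, 0.2]
grip_width: 0.0429
gripper_force: 0.0
```

>>> {"name": "step_arm", "arguments": {"motion": [[0,0,0,0],[0,0,0,0],[0,0,2,0],[0,0,1.5,0],[0,0,0.8,0],[0,0,0,0]], "claw": 1}}

```text
time_s: 14.25
tool_pos: [0.5238, -0.2065, 0.0151]
orientation: [-0.005, 1.0, 0.0, -0.001]
contact_force: [-0.2, 0.4, -0.5]
grip_width: -0.0001
gripper_force: 0.0
```

```bash
python3 -c "
from h import *
need(dock(-37,-28),.011,DY)
save('scene','c6.png',(320,170,470,270),5)"
```

```text
t 14.2 tcp [ 523.8 -206.5   15.1] F [-0.2  0.4 -0.5] grip [-0.1  0. ] ROLL 0.001 SHIFT cm [-3.   -0.06  0.41]
```

View pics/c6.png

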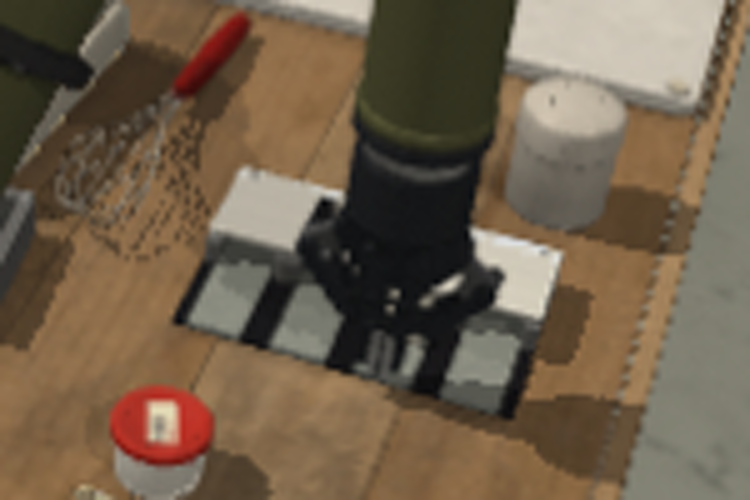

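The shut fingers are behind the logger in channel 3. Now push from behind.

>>> {"name": "step_arm", "arguments": {"motion": [[-0.8,0,0.3,0],[-0.7,0,0,0],[-0.6,0,0,0],[-0.4,0,0,0],[-0.3,0,0,0],[0,0,0,0]]}}

```text
time_s: 14.9
tool_pos: [0.5522, -0.2067, 0.0134]
orientation: [-0.005, 1.0, -0.0, 0.0]
contact_force: [-0.7, 0.0, 0.3]
grip_width: 0.0002
gripper_force: 0.0
```

>>> {"name": "step_arm", "arguments": {"motion": [[-0.3,0,0,0],[-0.3,0,0,0],[-0.2,0,0,0],[0,0,0,0]]}}

```text
time_s: 15.3
tool_pos: [0.5533, -0.2069, 0.0127]
orientation: [-0.004, 1.0, 0.0, -0.006]
contact_force: [-14.4, 1.3, 11.1]
grip_width: -0.0001
gripper_force: 7.6
```

The tool stopped at dock x = -37 mm, which matches the logger being home against the stop. Next is the pocket-2 logger.

>>> {"name": "step_arm", "arguments": {"motion": [[1,0,0,0],[0,0,-3,0],[0,0,-3,0],[0,0,-3,0],[0,0,-3,0],[0,0,0,0],[0,0,0,0]]}}

```text
time_s: 16.0
tool_pos: [0.5502, -0.2069, 0.134]
orientation: [-0.005, 1.0, -0.0, 0.001]
contact_force: [-0.6, -0.4, -0.9]
grip_width: 0.0
gripper_force: 0.0
```

```bash
python3 -c "
from h import *
need(blk(33,26),.12,BY)
a=env.snapshot('top');cv2.imwrite('pics/rt2.png',a)
cv2.imwrite('pics/c7.png',cv2.resize(a[140:240,245:445],None,fx=4,fy=4,interpolation=cv2.INTER_CUBIC))"
```

```text
t 16.0 tcp [ 550.2 -206.9  134. ] F [-0.6 -0.4 -0.9] grip [0. 0.] ROLL -0.087 SHIFT cm [-2.36 38.64  1.37]
```

View pics/c7.png

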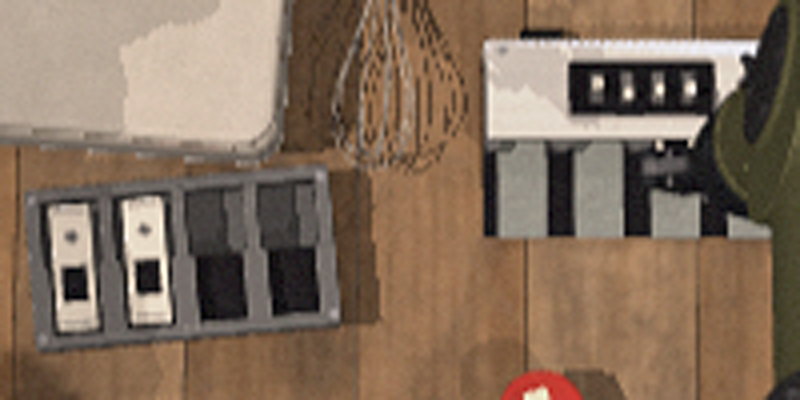

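The other two loggers are still in pockets 1 and 2. The gripper hides channel 3 in this view.

>>> {"name": "step_arm", "arguments": {"motion": [[0,0,0,-0.087],[-0.2,2,0,0],[-0.2,3,0,0],[-0.2,3,0,0],[-0.2,3,0,0],[-0.2,3,0,0],[-0.2,3,0,0],[-0.2,3,0,0],[-0.2,3,0,0],[-0.2,3,0,0],[-0.2,3,0,0],[-0.2,3,0,0],[-0.2,3,0,0],[0,2.6,0,0],[0,1,0,0],[0,0,2,0],[0,0,2,0],[0,0,2,0],[0,0,1,0],[0,0,0,0]]}}

```text
time_s: 18.05
tool_pos: [0.5356, 0.1785, 0.0615]
orientation: [-0.048, 0.999, -0.001, -0.002]
contact_force: [-0.3, 0.4, 0.6]
grip_width: -0.0002
gripper_force: 0.0
```

```bash
python3 -c "
from h import *
need(blk(33,26),.023,BY)"
```

```text
t 18.1 tcp [535.6 178.5  61.5] F [-0.3  0.4  0.6] grip [-0.2  0. ] ROLL -0.0 SHIFT cm [-0.13  0.14  3.85]
```

>>> {"name": "step_arm", "arguments": {"motion": [[-0.1,0.15,0,0],[0,0,0,0],[0,0,1.2,0],[0,0,1,0],[0,0,0.5,0],[0,0,0.5,0],[0,0,0.4,0],[0,0,0.3,0],[0,0,0,0],[0,0,0,0]]}}

```text
time_s: 19.05
tool_pos: [0.5376, 0.1814, 0.0244]
orientation: [-0.048, 0.999, 0.0, 0.0]
contact_force: [0.3, -0.5, 0.1]
grip_width: -0.0
gripper_force: 0.0
```

```bash
python3 -c "
from h import *
need(blk(33,26),.023,BY)"
```

```text
t 19.1 tcp [537.6 181.4  24.4] F [ 0.3 -0.5  0.1] grip [-0.  0.] ROLL 0.0 SHIFT cm [ 0.1  -0.14  0.14]
```

>>> {"name": "step_arm", "arguments": {"motion": [[0,0,0.3,0],[0,0,0.2,0],[0,0,0,0],[0,0,0,0]]}}

```text
time_s: 19.45
tool_pos: [0.5381, 0.1817, 0.0219]
orientation: [-0.048, 0.999, 0.0, 0.001]
contact_force: [-4.8, -2.5, 24.4]
grip_width: 0.0
gripper_force: 9.8
```

Bottomed as before. Lift, go back and open.

>>> {"name": "step_arm", "arguments": {"motion": [[0,0,-1,0],[0,0,-2,0],[0,0,-3,0],[3,0,0,0],[3,0,0,0],[0,0,0,0],[0,0,0,0]], "claw": -0.18}}

```text
time_s: 20.15
tool_pos: [0.4779, 0.1757, 0.0797]
orientation: [-0.048, 0.999, 0.0, 0.0]
contact_force: [1.5, 0.1, -1.4]
grip_width: 0.0501
gripper_force: 0.0
```

```bash
python3 -c "
from h import *
need(blk(-27,26),.036,BY)
a=env.snapshot('top');b=env.snapshot('scene')
r=lambda i,x0,y0,x1,y1,f: cv2.resize(i[y0:y1,x0:x1],None,fx=f,fy=f,interpolation=cv2.INTER_CUBIC)
cv2.imwrite('pics/c8.png',np.vstack([r(a,245,140,445,230,3),r(b,245,180,445,270,3)]))"
```

```text
t 20.1 tcp [477.9 175.7  79.7] F [ 1.5  0.1 -1.4] grip [50.1  0. ] ROLL 0.001 SHIFT cm [ 0.11 -0.14  4.37]
```

View pics/c8.png

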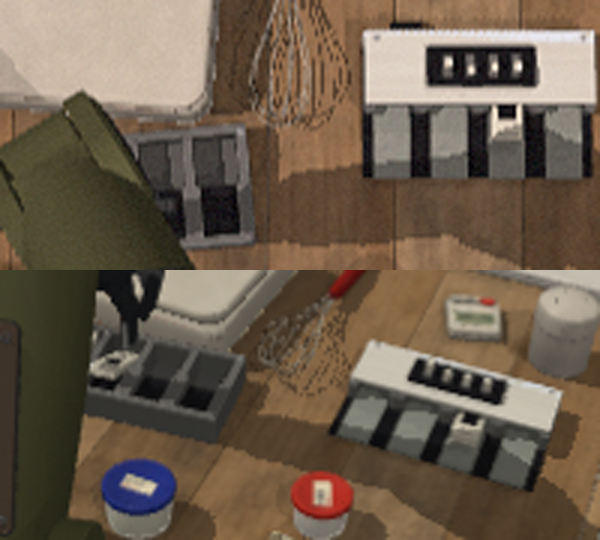

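Channel 3 holds its logger with about 26 mm standing out, and the pocket-2 logger is tipped under the gripper. Grasping it.

>>> {"name": "step_arm", "arguments": {"motion": [[0.1,-0.15,1,0],[0,0,1,0],[0,0,1,0],[0,0,0.9,0],[0,0,0.5,0],[0,0,0,0]]}}

```text
time_s: 20.85
tool_pos: [0.4764, 0.1739, 0.0342]
orientation: [-0.048, 0.999, -0.0, -0.001]
contact_force: [-0.2, 0.3, 0.2]
grip_width: 0.0505
gripper_force: 0.0
```

>>> {"name": "step_arm", "arguments": {"motion": [[0,0,0,0],[0,0,0,0],[0,0,0,0],[0,0,0,0],[0,0,0,0],[0,0,0,0],[0,0,0,0]], "claw": 1}}

```text
time_s: 21.55
tool_pos: [0.4771, 0.1742, 0.0355]
orientation: [-0.048, 0.999, 0.0, 0.0]
contact_force: [1.0, 0.6, 1.8]
grip_width: 0.0282
gripper_force: 62.7
```

>>> {"name": "step_arm", "arguments": {"motion": [[0,0,-1,0],[0,0,-2,0],[0,0,-3,0],[0,0,-3,0],[0,0,-2,0],[0,0,-1,0],[0,0,0,0],[0,0,0,0]]}}

```text
time_s: 22.35
tool_pos: [0.4764, 0.1737, 0.1546]
orientation: [-0.048, 0.999, -0.0, -0.001]
contact_force: [-0.4, -0.4, -2.0]
grip_width: 0.0289
gripper_force: 62.5
```

```bash
python3 -c "
from h import *
need(dock(-75,28),.065,DY)"
```

```text
t 22.4 tcp [476.4 173.7 154.6] F [-0.4 -0.4 -2. ] grip [28.9 62.5] ROLL 0.087 SHIFT cm [ -3.6  -32.51   8.98]
```

>>> {"name": "step_arm", "arguments": {"motion": [[0,0,0,0.087],[-0.2,-1.5,0,0],[-0.3,-3,0,0],[-0.3,-3,0,0],[-0.3,-3,0,0],[-0.3,-3,0,0],[-0.3,-3,0,0],[-0.4,-3,0,0],[-0.4,-3,0,0],[-0.4,-3,0,0],[-0.4,-3,0,0],[-0.3,-2.5,0,0],[0,-1.5,0,0],[0,0,2,0],[0,0,2,0],[0,0,2,0],[0,0,2,0],[0,0,1,0],[0,0,0,0],[0,0,0,0]]}}

```text
time_s: 24.35
tool_pos: [0.516, -0.1504, 0.0654]
orientation: [-0.005, 1.0, 0.0, -0.0]
contact_force: [-0.0, -0.3, -0.6]
grip_width: 0.0283
gripper_force: 62.5
```

```bash
python3 -c "
from h import *
need(dock(-75,28),.065,DY)"
```

```text
t 24.4 tcp [ 516.  -150.4   65.4] F [-0.  -0.3 -0.6] grip [28.3 62.5] ROLL 0.001 SHIFT cm [ 0.07 -0.08  0.04]
```

>>> {"name": "step_arm", "arguments": {"motion": [[0.1,-0.1,1,0],[0,0,0.8,0],[0,0,0.5,0],[0,0,0.5,0],[0,0,0,0]]}}

```text
time_s: 24.85
tool_pos: [0.5141, -0.1519, 0.037]
orientation: [-0.004, 1.0, -0.0, -0.001]
contact_force: [-3.9, -0.2, 7.5]
grip_width: 0.0283
gripper_force: 63.5
```

>>> {"name": "step_arm", "arguments": {"motion": [[0,0,0.4,0],[0,0,0.4,0],[0,0,0.4,0],[0,0,0.4,0],[0,0,0.4,0],[0,0,0.4,0],[0,0,0,0]]}}

```text
time_s: 25.55
tool_pos: [0.5134, -0.1522, 0.0132]
orientation: [-0.004, 1.0, -0.0, -0.001]
contact_force: [-5.6, -1.1, 7.7]
grip_width: 0.0282
gripper_force: 64.4
```

>>> {"name": "step_arm", "arguments": {"motion": [[0,0,0.3,0],[0,0,0.3,0],[0,0,0,0],[0,0.1,-0.3,0],[-0.5,0,0,0],[-0.7,0,0,0],[-0.7,0,0,0],[-0.6,0,0,0],[0,0,0,0]]}}

```text
time_s: 26.45
tool_pos: [0.5413, -0.1501, 0.0101]
orientation: [-0.005, 1.0, 0.0, 0.001]
contact_force: [-0.3, 0.2, -2.3]
grip_width: 0.0285
gripper_force: 63.1
```

>>> {"name": "step_arm", "arguments": {"motion": [[-0.7,0,0,0],[-0.7,0,0,0],[-0.7,0,0,0],[-0.6,0,0,0],[0,0,0,0]]}}

```text
time_s: 26.95
tool_pos: [0.5681, -0.15, 0.0103]
orientation: [-0.005, 1.0, 0.0, 0.001]
contact_force: [0.5, 0.2, -0.4]
grip_width: 0.0283
gripper_force: 63.1
```

>>> {"name": "step_arm", "arguments": {"motion": [[-0.3,0,0,0],[-0.3,0,0,0],[-0.2,0,0,0],[0,0,0,0]]}}

```text
time_s: 27.35
tool_pos: [0.5711, -0.1502, 0.0094]
orientation: [-0.004, 1.0, 0.0, -0.004]
contact_force: [-8.8, 1.0, 1.7]
grip_width: 0.0283
gripper_force: 63.4
```

Same as before: release, back off, shut and push.

>>> {"name": "step_arm", "arguments": {"motion": [[0.2,0,0,0],[0,0,0,0],[0,0,0,0],[0,0,-2,0],[0,0,-2,0],[0,0,-1,0],[3,0,0,0],[2,0,0,0],[0,0,0,0]], "claw": 0.0}}

```text
time_s: 28.25
tool_pos: [0.52, -0.151, 0.0603]
orientation: [-0.004, 1.0, -0.0, -0.001]
contact_force: [0.3, 0.5, 0.1]
grip_width: 0.0426
gripper_force: 0.0
```

>>> {"name": "step_arm", "arguments": {"motion": [[0,0,0,0],[0,0,0,0],[0,0,2,0],[0,0,1.5,0],[0,0,1,0],[-0.8,0,0.1,0],[-0.7,0,0,0],[-0.6,0,0,0],[-0.4,0,0,0],[-0.3,0,0,0],[0,0,0,0]], "claw": 1}}

```text
time_s: 29.35
tool_pos: [0.5514, -0.1503, 0.0146]
orientation: [-0.005, 1.0, -0.0, 0.0]
contact_force: [0.4, 0.3, -0.5]
grip_width: -0.0004
gripper_force: 0.0
```

>>> {"name": "step_arm", "arguments": {"motion": [[-0.3,0,0,0],[-0.3,0,0,0],[-0.2,0,0,0],[0,0,0,0]]}}

```text
time_s: 29.75
tool_pos: [0.5528, -0.1504, 0.0137]
orientation: [-0.004, 1.0, 0.0, -0.006]
contact_force: [-13.8, 0.1, 10.2]
grip_width: -0.0
gripper_force: 7.2
```

>>> {"name": "step_arm", "arguments": {"motion": [[1,0,0,0],[0,0,-3,0],[0,0,-3,0],[0,0,-3,0],[0,0,-3,0],[0,0,0,0],[0,0,0,0]]}}

```text
time_s: 30.45
tool_pos: [0.5493, -0.1505, 0.135]
orientation: [-0.005, 1.0, -0.0, 0.001]
contact_force: [0.3, 0.1, -1.3]
grip_width: 0.0001
gripper_force: 0.0
```

```bash
cat >> h.py <<'E'
def whites(box=(250,178,350,230),z=.034,amin=40):
    x0,y0,x1,y1=box;g=cv2.cvtColor(env.snapshot("top"),6)[y0:y1,x0:x1]
    n,l,s,c=cv2.connectedComponentsWithStats((g>170).astype(np.uint8))
    for i in range(1,n):
        if s[i,4]>amin:
            r=cv2.minAreaRect(cv2.findContours((l==i).astype(np.uint8),0,2)[0][0])
            print(s[i,4],np.round(plane("top",np.array(r[0])+[x0,y0],z)*1e3,1),np.round(r[1],1),round(r[2],1))
E
python3 -c "
from h import *
need(blk(33,78),.12,BY)
whites(); print('dock'); whites((360,176,445,200),.018,8)"
```

```text
t 30.4 tcp [ 549.3 -150.5  135. ] F [ 0.3  0.1 -1.3] grip [0.1 0. ] ROLL -0.087 SHIFT cm [-1.9  38.21  1.47]
202 [500.2 228.8  34. ] [30.4  9.8] 85.6
dock
```

>>> {"name": "step_arm", "arguments": {"motion": [[0,0,0,-0.087],[-0.2,2,0,0],[-0.2,3,0,0],[-0.2,3,0,0],[-0.2,3,0,0],[-0.2,3,0,0],[-0.2,3,0,0],[-0.2,3,0,0],[-0.2,3,0,0],[-0.2,3,0,0],[-0.2,3,0,0],[0,3,0,0],[0,3,0,0],[0,2.2,0,0],[0,1,0,0],[0,0,2,0],[0,0,2,0],[0,0,2,0],[0,0,1,0],[0,0,0,0]]}}

```text
time_s: 32.55
tool_pos: [0.5312, 0.2305, 0.0625]
orientation: [-0.048, 0.999, -0.001, -0.002]
contact_force: [0.1, 0.3, 0.4]
grip_width: -0.0
gripper_force: 0.0
```

```bash
python3 -c "
from h import *
need(blk(33,78),.0225,BY)
print('dock'); whites((360,176,445,200),.018,8)"
```

```text
t 32.5 tcp [531.2 230.5  62.5] F [0.1 0.3 0.4] grip [-0.  0.] ROLL -0.0 SHIFT cm [-0.07  0.12  4.  ]
dock
```

>>> {"name": "step_arm", "arguments": {"motion": [[0,0,0,0],[0,0,1.2,0],[0,0,1,0],[0,0,0.5,0],[0,0,0.5,0],[0,0,0.4,0],[0,0,0.4,0],[0,0,0.3,0],[0,0,0,0],[0,0,0,0]]}}

```text
time_s: 33.6
tool_pos: [0.5324, 0.232, 0.0226]
orientation: [-0.048, 0.999, 0.0, 0.001]
contact_force: [-3.4, -1.4, 11.8]
grip_width: 0.0002
gripper_force: 4.8
```

```bash
python3 -c "
from h import *
need(blk(33,78),.0225,BY)"
```

```text
t 33.6 tcp [532.4 232.   22.6] F [-3.4 -1.4 11.8] grip [0.2 4.8] ROLL 0.0 SHIFT cm [ 0.07 -0.02  0.01]
```

>>> {"name": "step_arm", "arguments": {"motion": [[0,0,0.2,0],[0,0,-1,0],[0,0,-2,0],[0,0,-3,0],[3,0,0,0],[3,0,0,0],[0,0,0,0],[0,0,0,0]], "claw": -0.18}}

```text
time_s: 34.4
tool_pos: [0.4724, 0.2262, 0.0796]
orientation: [-0.048, 0.999, 0.0, 0.0]
contact_force: [0.1, -0.6, 0.4]
grip_width: 0.0503
gripper_force: 0.0
```

```bash
python3 -c "
from h import *
need(blk(-27,78),.036,BY)"
```

```text
t 34.4 tcp [472.4 226.2  79.6] F [ 0.1 -0.6  0.4] grip [50.3  0. ] ROLL 0.001 SHIFT cm [ 0.05 -0.02  4.36]
```

>>> {"name": "step_arm", "arguments": {"motion": [[0.05,0,1,0],[0,0,1,0],[0,0,1,0],[0,0,0.9,0],[0,0,0.5,0],[0,0,0,0]]}}

```text
time_s: 35.0
tool_pos: [0.4714, 0.2257, 0.0342]
orientation: [-0.048, 0.999, -0.0, -0.001]
contact_force: [-0.3, -0.5, -0.5]
grip_width: 0.0503
gripper_force: 0.0
```

>>> {"name": "step_arm", "arguments": {"motion": [[0,0,0,0],[0,0,0,0],[0,0,0,0],[0,0,0,0],[0,0,0,0],[0,0,0,0],[0,0,0,0]], "claw": 1}}

```text
time_s: 35.7
tool_pos: [0.4721, 0.2261, 0.0355]
orientation: [-0.048, 0.999, 0.0, 0.0]
contact_force: [0.1, 1.0, 1.1]
grip_width: 0.0285
gripper_force: 62.8
```

>>> {"name": "step_arm", "arguments": {"motion": [[0,0,-1,0],[0,0,-2,0],[0,0,-3,0],[0,0,-3,0],[0,0,-2,0],[0,0,-1,0],[0,0,0,0],[0,0,0,0]]}}

```text
time_s: 36.5
tool_pos: [0.4714, 0.2257, 0.1546]
orientation: [-0.048, 0.999, -0.0, -0.001]
contact_force: [-0.1, 0.7, -1.6]
grip_width: 0.0285
gripper_force: 62.6
```

```bash
python3 -c "
from h import *
need(dock(-75,84),.065,DY)"
```

```text
t 36.5 tcp [471.4 225.7 154.6] F [-0.1  0.7 -1.6] grip [28.5 62.6] ROLL 0.087 SHIFT cm [ -4.06 -32.12   8.98]
```

>>> {"name": "step_arm", "arguments": {"motion": [[0,0,0,0.087],[-0.2,-1.5,0,0],[-0.4,-3,0,0],[-0.4,-3,0,0],[-0.4,-3,0,0],[-0.4,-3,0,0],[-0.4,-3,0,0],[-0.4,-3,0,0],[-0.4,-3,0,0],[-0.4,-3,0,0],[-0.4,-3,0,0],[-0.3,-2.4,0,0],[0,-1.2,0,0],[0,0,2,0],[0,0,2,0],[0,0,2,0],[0,0,2,0],[0,0,1,0],[0,0,0,0],[0,0,0,0]]}}

```text
time_s: 38.5
tool_pos: [0.5158, -0.0945, 0.0655]
orientation: [-0.005, 1.0, 0.0, -0.0]
contact_force: [-0.0, -0.7, -0.7]
grip_width: 0.0282
gripper_force: 62.6
```

```bash
python3 -c "
from h import *
need(dock(-75,84),.065,DY)"
```

```text
t 38.5 tcp [515.8 -94.5  65.5] F [-0.  -0.7 -0.7] grip [28.2 62.6] ROLL 0.001 SHIFT cm [ 0.11 -0.07  0.05]
```

>>> {"name": "step_arm", "arguments": {"motion": [[0.1,0,1,0],[0,0,0.8,0],[0,0,0.5,0],[0,0,0.5,0],[0,0,0,0]]}}

```text
time_s: 39.0
tool_pos: [0.514, -0.0947, 0.037]
orientation: [-0.005, 1.0, -0.0, -0.001]
contact_force: [-4.0, 1.1, 7.7]
grip_width: 0.0288
gripper_force: 63.7
```

>>> {"name": "step_arm", "arguments": {"motion": [[0,0,0.4,0],[0,0,0.4,0],[0,0,0.4,0],[0,0,0.4,0],[0,0,0.4,0],[0,0,0.4,0],[0,0,0,0]]}}

```text
time_s: 39.7
tool_pos: [0.5133, -0.095, 0.0131]
orientation: [-0.004, 1.0, -0.0, -0.001]
contact_force: [-5.9, -1.0, 8.5]
grip_width: 0.028
gripper_force: 64.9
```

>>> {"name": "step_arm", "arguments": {"motion": [[0,0,0.3,0],[0,0,0.3,0],[0,0,0,0],[0,0.1,-0.3,0],[-0.5,0,0,0],[-0.7,0,0,0],[-0.7,0,0,0],[-0.6,0,0,0],[0,0,0,0]]}}

```text
time_s: 40.6
tool_pos: [0.5412, -0.0932, 0.0101]
orientation: [-0.005, 1.0, 0.0, 0.001]
contact_force: [-0.1, 0.3, -0.3]
grip_width: 0.0284
gripper_force: 63.7
```

>>> {"name": "step_arm", "arguments": {"motion": [[-0.7,-0.1,0,0],[-0.7,0,0,0],[-0.7,0,0,0],[-0.6,0,0,0],[0,0,0,0]]}}

```text
time_s: 41.1
tool_pos: [0.568, -0.094, 0.0103]
orientation: [-0.005, 1.0, 0.0, 0.001]
contact_force: [-0.2, 0.3, -1.1]
grip_width: 0.0286
gripper_force: 63.7
```

>>> {"name": "step_arm", "arguments": {"motion": [[-0.3,0,0,0],[-0.3,0,0,0],[-0.2,0,0,0],[0,0,0,0]]}}

```text
time_s: 41.5
tool_pos: [0.5713, -0.0942, 0.0095]
orientation: [-0.004, 1.0, 0.0, -0.004]
contact_force: [-8.4, 0.5, 1.3]
grip_width: 0.0283
gripper_force: 64.0
```

>>> {"name": "step_arm", "arguments": {"motion": [[0.2,0,0,0],[0,0,0,0],[0,0,0,0],[0,0,-2,0],[0,0,-2,0],[0,0,-1,0],[3,0,0,0],[2,0,0,0],[0,0,0,0]], "claw": 0.0}}

```text
time_s: 42.4
tool_pos: [0.52, -0.0948, 0.0603]
orientation: [-0.004, 1.0, -0.0, -0.001]
contact_force: [0.1, -0.7, 1.0]
grip_width: 0.0424
gripper_force: 0.0
```

>>> {"name": "step_arm", "arguments": {"motion": [[0,0,0,0],[0,0,0,0],[0,0,2,0],[0,0,1.5,0],[0,0,1,0],[-0.8,0,0.1,0],[-0.7,0,0,0],[-0.6,0,0,0],[-0.4,0,0,0],[-0.3,0,0,0],[0,0,0,0]], "claw": 1}}

```text
time_s: 43.5
tool_pos: [0.5513, -0.0943, 0.0146]
orientation: [-0.005, 1.0, -0.0, 0.0]
contact_force: [-0.3, -0.9, 0.0]
grip_width: -0.0001
gripper_force: 0.0
```

>>> {"name": "step_arm", "arguments": {"motion": [[-0.3,0,0,0],[-0.3,0,0,0],[-0.2,0,0,0],[0,0,0,0]]}}

```text
time_s: 43.9
tool_pos: [0.5522, -0.0944, 0.0137]
orientation: [-0.004, 1.0, 0.0, -0.006]
contact_force: [-15.2, 0.4, 10.9]
grip_width: -0.0004
gripper_force: 7.7
```

All three loggers are home; the three contact points agree with the dock's yaw. Now the switches.

>>> {"name": "step_arm", "arguments": {"motion": [[1,0,0,0],[0,0,-3,0],[0,0,-3,0],[0,0,0,0],[-3,-2,0,0],[-3,-2,0,0],[0,-1,0,0],[0,0,0,0],[0,0,0,0]]}}

```text
time_s: 44.8
tool_pos: [0.608, -0.1432, 0.0737]
orientation: [-0.004, 1.0, 0.0, -0.001]
contact_force: [-0.6, 0.9, -0.6]
grip_width: 0.0004
gripper_force: 0.0
```

```bash
python3 -c "
from h import *
need(dock(17,33),.0395,DY)"
```

```text
t 44.8 tcp [ 608.  -143.2   73.7] F [-0.6  0.9 -0.6] grip [0.4 0. ] ROLL -0.0 SHIFT cm [ 0.08 -0.21  3.42]
```

>>> {"name": "step_arm", "arguments": {"motion": [[0.1,-0.2,0,0],[0,0,1.5,0],[0,0,1,0],[0,0,0.6,0],[0,0,0.2,0],[0,0,0,0],[0,0,0,0]]}}

```text
time_s: 45.5
tool_pos: [0.6086, -0.1457, 0.0416]
orientation: [-0.005, 1.0, -0.0, 0.0]
contact_force: [-0.3, 0.1, -0.5]
grip_width: 0.0
gripper_force: 0.0
```

>>> {"name": "step_arm", "arguments": {"motion": [[-0.3,0,0,0],[-0.3,0,0,0],[-0.3,0,0,0],[-0.3,0,0,0],[-0.3,0,0,0],[0,0,0,0],[0,0,0,0]]}}

```text
time_s: 46.2
tool_pos: [0.6235, -0.1456, 0.0412]
orientation: [-0.005, 1.0, 0.0, 0.0]
contact_force: [0.8, -0.4, -0.4]
grip_width: -0.0001
gripper_force: 0.0
```

>>> {"name": "step_arm", "arguments": {"motion": [[-0.1,0,0.1,0],[-0.2,0,0,0],[-0.2,0,0,0],[0,0,0,0]]}}

```text
time_s: 46.6
tool_pos: [0.6247, -0.1457, 0.0399]
orientation: [-0.004, 1.0, 0.0, -0.004]
contact_force: [-10.4, 0.9, 8.2]
grip_width: -0.0001
gripper_force: 5.3
```

>>> {"name": "step_arm", "arguments": {"motion": [[-0.2,0,0,0],[-0.2,0,0,0],[0,0,0,0]]}}

```text
time_s: 46.9
tool_pos: [0.6251, -0.1457, 0.0397]
orientation: [-0.004, 1.0, 0.0, -0.007]
contact_force: [-20.1, -0.0, 15.0]
grip_width: 0.0001
gripper_force: 10.4
```

Switch 1 hit its stop at dock x ≈ 35, as expected for on. Switch 2 next.

>>> {"name": "step_arm", "arguments": {"motion": [[0.6,0,0,0],[0.7,0,0,0],[0.7,0,0,0],[0,-1.1,0,0],[0,-1.1,0,0],[0,0,0,0],[0,0,0,0]]}}

```text
time_s: 47.6
tool_pos: [0.6127, -0.1686, 0.0402]
orientation: [-0.004, 1.0, -0.0, 0.0]
contact_force: [0.2, 0.6, 0.6]
grip_width: 0.0002
gripper_force: 0.0
```

```bash
python3 -c "
from h import *
need(dock(33,11),.04,DY)"
```

```text
t 47.6 tcp [ 612.7 -168.6   40.2] F [0.2 0.6 0.6] grip [0.2 0. ] ROLL -0.001 SHIFT cm [-1.07  0.13  0.02]
```

>>> {"name": "step_arm", "arguments": {"motion": [[0,0.1,0,0],[-0.3,0,0,0],[-0.3,0,0,0],[-0.3,0,0,0],[-0.2,0,0,0],[0,0,0,0]]}}

```text
time_s: 48.2
tool_pos: [0.624, -0.1663, 0.0402]
orientation: [-0.005, 1.0, 0.0, 0.0]
contact_force: [-0.7, 0.5, -0.6]
grip_width: -0.0001
gripper_force: 0.1
```

>>> {"name": "step_arm", "arguments": {"motion": [[-0.2,0,0,0],[-0.2,0,0,0],[-0.2,0,0,0],[0,0,0,0]]}}

```text
time_s: 48.6
tool_pos: [0.6251, -0.1664, 0.0399]
orientation: [-0.004, 1.0, 0.0, -0.004]
contact_force: [-12.5, 1.5, 9.7]
grip_width: 0.0001
gripper_force: 6.8
```

Switch 2 is at its stop. Switch 3 next.

>>> {"name": "step_arm", "arguments": {"motion": [[0.6,0,0,0],[0.7,0,0,0],[0.5,0,0,0],[0,-1.1,0,0],[0,-1.1,0,0],[0,0,0,0],[-0.3,0,0,0],[-0.4,0,0,0],[-0.4,0,0,0],[-0.2,0,0,0],[0,0,0,0]]}}

```text
time_s: 49.7
tool_pos: [0.6249, -0.1883, 0.0401]
orientation: [-0.005, 1.0, 0.0, -0.0]
contact_force: [-1.0, -0.4, -0.6]
grip_width: 0.0002
gripper_force: 0.6
```

>>> {"name": "step_arm", "arguments": {"motion": [[-0.2,0,0,0],[-0.2,0,0,0],[0,0,0,0]]}}

```text
time_s: 50.0
tool_pos: [0.6252, -0.1884, 0.0399]
orientation: [-0.004, 1.0, 0.0, -0.004]
contact_force: [-10.6, 0.0, 7.1]
grip_width: 0.0005
gripper_force: 5.4
```

Switch 3 is at its stop. For switch 4 I go over to its far side and pull it toward the robot.

>>> {"name": "step_arm", "arguments": {"motion": [[0.6,0,0,0],[0,0,-1.5,0],[0,0,-1.5,0],[0,0,0,0],[-2,-1.1,0,0],[-2,-1.2,0,0],[-0.8,0,0,0],[0,0,0,0],[0,0,0,0]]}}

```text
time_s: 50.9
tool_pos: [0.6704, -0.2102, 0.0701]
orientation: [-0.005, 1.0, 0.0, -0.0]
contact_force: [-0.6, 0.3, 0.2]
grip_width: 0.0001
gripper_force: 0.0
```

```bash
python3 -c "
from h import *
need(dock(70,-33),.04,DY)"
```

```text
t 50.9 tcp [ 670.4 -210.2   70.1] F [-0.6  0.3  0.2] grip [0.1 0. ] ROLL 0.001 SHIFT cm [ 0.96 -0.06  3.01]
```

>>> {"name": "step_arm", "arguments": {"motion": [[0.8,-0.1,0,0],[0,0,1.5,0],[0,0,1,0],[0,0,0.5,0],[0,0,0,0],[0.4,0,0,0],[0.4,0,0,0],[0.4,0,0,0],[0.4,0,0,0],[0,0,0,0],[0,0,0,0]]}}

```text
time_s: 52.0
tool_pos: [0.6469, -0.2125, 0.0406]
orientation: [-0.005, 1.0, -0.0, 0.0]
contact_force: [-0.3, 0.3, -0.1]
grip_width: 0.0001
gripper_force: 0.0
```

>>> {"name": "step_arm", "arguments": {"motion": [[0.2,0,0,0],[0.2,0,0,0],[0.2,0,0,0],[0,0,0,0]]}}

```text
time_s: 52.4
tool_pos: [0.6428, -0.2124, 0.0406]
orientation: [-0.005, 1.0, -0.0, 0.002]
contact_force: [5.8, -0.2, -3.8]
grip_width: 0.0003
gripper_force: 3.0
```

>>> {"name": "step_arm", "arguments": {"motion": [[0.2,0,0,0],[0.2,0,0,0],[0,0,0,0]]}}

```text
time_s: 52.7
tool_pos: [0.6424, -0.2123, 0.0411]
orientation: [-0.005, 1.0, -0.0, 0.006]
contact_force: [15.3, -1.6, -9.3]
grip_width: -0.0002
gripper_force: 7.5
```

>>> {"name": "step_arm", "arguments": {"motion": [[-0.6,0,0,0],[0,0,-2,0],[0,0,-3,0],[0,0,-3,0],[0,0,-3,0],[0,0,-3,0],[4,4,-1,0],[4,4,0,0],[4,4,0,0],[4,4,0,0],[1,4,0,0],[0,4,0,0],[0,4,0,0],[0,4,0,0],[0,4,0,0],[0,4,0,0],[0,4,0,0],[0,4,0,0],[0,0,0,0],[0,0,0,0]]}}

```text
time_s: 54.7
tool_pos: [0.487, 0.2476, 0.1886]
orientation: [-0.006, 1.0, -0.0, -0.001]
contact_force: [-0.8, -1.9, -0.2]
grip_width: -0.0001
gripper_force: 0.0
```

```bash
python3 -c "
from h import *
print(env.get_state()['tool_pos'])
a=env.snapshot('top');b=env.snapshot('scene')
r=lambda i,x0,y0,x1,y1,f: cv2.resize(i[y0:y1,x0:x1],None,fx=f,fy=f,interpolation=cv2.INTER_CUBIC)
cv2.imwrite('pics/f.png',np.vstack([r(a,355,140,455,190,6),r(b,355,195,455,245,6)]))"
```

```text
[0.48701685 0.2475703  0.18863199]
```

View pics/f.png

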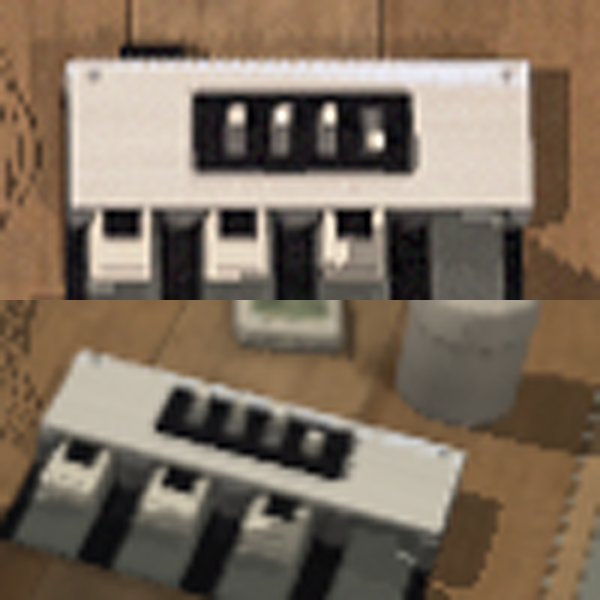

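The three loggers stand out equally far in channels 1–3, with tails at about (120,280), (238,277) and (355,275). Nubs 1–3 are over to on and nub 4 to off.

```bash
python3 -c "
from cell import env
print(env.sign_off())"
```

```text
the job is handed in; nothing more can be done
None
```

The job is handed in: all three loggers in the block are home in dock channels 1–3, switches 1–3 are on, switch 4 (empty channel) is off, and the tubs were not touched.

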